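# Tighten the side clamp of a battery-pack fixture with a hex key

## Task

The battery pack lies loose in the holding fixture on the bench. Take the hex key out of the wooden tool block, feel its tip into the hex socket of the clamp screw down in the jaw's slot, push it fully home, and then turn the screw clockwise, regrasping the knob as needed, until it comes up tight and the jaw holds the pack. Press only lightly while you feel for the socket, do not force the screw once it is tight, leave the key standing fully home in the socket, and do not disturb the pack or the other things on the bench.

Things in the scene. Friction and masses are not known exactly. Their poses are not given: they have to be found in the camera images.
- fixture: Holding fixture fixed to the bench: aluminium plate 225 x 150 x 12 mm; along its x axis stand a side clamp, the pack and a dark steel fence (46 mm high). Origin at bench level under the middle of the clamp jaw's slot, 75 mm from the plate's clamp end; x points to pack and fence, z up. Jaw: steel block 72 (x) x 62 (y) mm, flat top 48 mm above the bench, between dark steel cheeks 34 and a heel 42 mm high.
- slot (a point): Middle of the oblong slot in the jaw, level with the jaw's top (48 mm above the bench), axes as the fixture's. Slot 47 mm long (along x), 33 wide. The clamp screw's round head lies in it: 30 mm across, flat top 10 mm below this point. The screw's vertical axis is not measured: up to 6 mm from this point along the slot and up to 1 mm across it. The screw does not sink as it turns.
- screw (a joint): Turning of the clamp screw (rad), growing clockwise from above: starts at 0 to 0.4, tight against a hard stop at 4.6, stays where left; takes 0.15 N m, a little more once the jaw bears. In its head a hex socket 17.6 mm across flats, 14 deep (floor 24 below the slot point), with a countersunk mouth 22 mm wide, 1.6 deep. The hexagon's angle differs each time; neither it nor this value's link to it is known.
- jaw (a joint): Travel of the jaw towards the pack (m): 0 slack, driven by the screw through a wedge, 0.53 mm per rad; its rubber-faced nose meets the pack after about 2 mm and it ends at 2.4 mm.
- key_knob (a point): Centre of the hand knob of the loose hex key (0.2 kg), upright in the tool block; z up along the key. Black knob with four lobes, 24 mm high, 49 over opposite lobes; its x and y axes point at the hollows, where it is gripped 41 mm wide, across x or y alike. Below it a collar (23 mm wide, 6 high), then a steel hex shank 17 mm across flats, 68 long; flats face x and every 60 degrees. Tip 86 mm below.
- key_tip (a point): Centre of the flat lower end of the key's hexagonal shank, 86 mm below the knob's centre on the key's axis; same axes as the knob.
- block: Wooden tool block fixed to the bench, 60 (x) x 116 (y) x 48 mm, origin at the centre of its underside. The key stands in its middle hole, 22 mm wide and 40 mm deep, its tip 8 mm above the bench, so it is lifted 40 mm to come clear; two narrower holes, 36 mm either side, are empty.
- pack_centre (a point): Centre of the black battery pack in the fixture, loose, 75 (x) x 118 (y) x 54 mm, about 0.65 kg; it lies between the jaw and the fence, its top 66 mm above the bench, its near face about 38 mm from the slot point.
- spare_pack: Another such battery pack lying on the bench, loose, 75 x 118 x 54 mm; origin at the centre of its underside. Leave it alone.
- spray_can: Upright spray can with a yellow label, 52 mm in diameter, 170 mm high, loose; origin at the centre of its underside. Leave it alone.
- screwdriver: Screwdriver lying on the bench, loose, 190 mm long along its x axis, handle towards -x, 26 mm thick; origin under its middle. Leave it alone.
Mind the look-alikes: they are no part of the job. What is shaped like the part that bears key_knob but pink or purple is not meant.

How it is judged:
On the way, in this order (a step that is already met when the one before it is completed fails the run):
1. the key is fully home in the socket of the clamp screw (z of key_tip in the frame of slot below -0.021 m and horizontal distance between key_tip and slot below 0.01 m), for 0.2 s.
2. the clamp screw is turned clockwise until tight (value of joint screw above 4.5 rad), for 0.2 s.
At the end, for the whole second after the job is handed in: The clamp screw is tight (past 4.45 rad of 4.6); the key stands upright (within 0.15 rad) in the socket, its tip at least 21 mm below the jaw's top and within 10 mm of the slot point; the jaw presses on the pack with over 10 N; the pack is at rest, within 5 mm of where it lay (all of step 1 and value of joint screw above 4.45 rad and angle between key_tip's own z axis and vertical below 0.15 rad and contact force between jaw and pack above 10 N and linear speed of pack below 0.02 m/s and distance of pack_centre from where it was at the start of the episode below 0.005 m); the robot touches nothing.
It fails at once if while feeling for the socket (tip not yet 3 mm below the top of the screw head) the key is pressed with over 35 N on the screw, or it presses on the jaw with over 35 N (contact force between key and jaw above 35 N or (z of key_tip in the frame of slot above -0.0132 m and contact force between key and screw above 35 N)).
It fails at once if the key is forced in the socket (over 180 N summed over the contacts between key and screw, several times what turning takes) (contact force between key and screw above 180 N).
It fails at once if the spare pack, the spray can or the screwdriver is moved by more than 15 mm (distance of any of spare_pack, spray_can, screwdriver from where it was at the start of the episode above 0.015 m).
It also fails if it takes over 70 s, if anything falls off the work surface, if the arm or the gripper's body presses on something with over 40 N, if the wrist force passes 120 N, or if a joint passes its speed limit or range.

## Robot

A 6-joint arm with a two-finger parallel gripper is mounted at the origin on the work surface. World frame = base frame: x ahead of the robot, y to its left, z up, the work surface at z = 0. Lengths are in m, angles in rad, forces in N, time in s.
With the tool pointing down it reaches from about 0.25 to 0.775 m from the base axis. Payload 4 kg.
Tool frame: the origin (TCP) lies on the centre line of the jaws, within the pads' length; the fingertips stand 25 mm ahead of it and the grasp point (between the pads) lies 6 mm ahead of it (robot.tip_extent is the distance from the TCP to the fingertips, in m); z points along the fingers, x is the direction in which the jaws open and shut, and the axes are right-handed (so a half turn about z gives the same grasp; the last joint's range is limited). The gripper opens to 85 mm and grips with 20 to 120 N. Pads are 22 mm wide; open, the fingers measure 114 mm over their backs; the gripper's body (76 mm by 85 mm) begins 54 mm behind the grasp point. The pads swing forward as they close: fully open they stand 13 mm farther back than shut.
Start: joints at [1.119, 0.087, 1.371, -0, 1.684, -0.103], TCP at [0.188, 0.517, 0.226] pointing down, gripper open.
Joint ranges: [-3.1, 3.1], [-0.76, 2.03], [0.27, 2.55], [-1.08, 4.22], [0.17, 2.65], [-2.57, 2.57]. Speed limits (rad/s): [2.79, 2.79, 3.14, 3.14, 3.14, 3.14].

## Interface

Orientations are given as a unit quaternion [x, y, z, w].
In Python, from bench import telemetry, read_camera, calibration, ticket, robot gives the robot as it stands.
- The arm moves only by the tool play_rows, never from a script. Its argument "steps" is a list of rows, each an object with "translation": the shift along the tool's x, y, z each as a share of 10 cm, from -1 to 1, a list of three; "rotation": the turn, a rotation vector about the tool's x, y, z each as a share of 10 degrees, from -1 to 1, a list of three; "fingers": the closure, from 0 (fully open) to 1 (shut). In form: [{"translation": [x, y, z], "rotation": [ax, ay, az], "fingers": fingers}, ...]. A call has 1 to 10 rows; each row shifts and turns the commanded pose from where the row before left it, along the tool's axes as they then stand; what a row does not reach is not made up. A row lasts 1/8 s, in which the tool goes at most 62.5 mm and 10.7 degrees, less where a joint would pass 70% of its speed; a pose out of reach is approached as far as the arm can. A call with a number of a shift or a turn outside -1 to 1 is refused whole. A call with a gripper value outside its range is refused whole. The fingers move at their own pace and stop on an object; "force" is the grip in N (left out, the last holds). Time passes only in rows, so rows that do not move let the fingers close. It gives the time, the measured TCP pose, the force and the opening at its end, in the units of the state.
- telemetry.observe(): the state, without advancing time (a new reading comes with each control period).
- read_camera(name): name is "side" or "top" or "wrist"; returns the picture (480x640x3 uint8, red, green, blue); there is no depth.
- calibration(name): a dict with "mtx" (3x3 intrinsics, pixels), "extrinsics" (4x4, takes a point from world to camera coordinates). Camera axes: x right, y up, looking along -z (the intrinsics and any distortion apply to the point x, -y, -z); pixel columns grow to the right and rows downward; lengths in m; the calibration is good to about 2 mm. A picture is of the moment at which its call begins: read the wrist's pose just before it. calibration takes no time and is no camera call; for the wrist camera it gives the pose at the moment of the call.
- ticket.sign_off(): hands the job in, once; it reports no verdict.
The state is a dict: "t": time; "joint_positions": joint angles; "dq": joint speeds; "joint_torque": joint torques, N m; "tcp_pos": TCP position; "eef_rot": TCP orientation; "wrist_force": force on the tool from outside, world axes, zero at the start; "moment": the same for the moment, N m; "grip_width": finger opening in m.
Only numpy, scipy, OpenCV 4.12 (cv2) and the standard library are available. Lean on these libraries where they do the work, as an engineer would, in place of code of your own. Each camera call takes 0.05 s, during which the arm holds its last target. There are 200 camera calls.

## Working session

There is one attempt and no reset: what is moved stays moved. The work goes in short steps, Python scripts to look and compute and a tool call to move; the robot and the scene stay as the last step left them, time stands still between calls to the robot, and variables do not carry over. Pictures are saved under pics/ and viewed, about 8 in all and at most 12, crops included, and the job is handed in when it is done.

Besides the shell and the picture viewer there is one more tool, called after ">>>" in YAML: its name, and indented under it one key for each argument. play_rows: Moves the arm, as the interface text tells. Its arguments: {"type":"object","properties":{"steps":{"type":"array"},"force":{"type":"number"}},"required":["steps"]}

```bash
mkdir -p pics; ls
python3 - <<'E'
from bench import telemetry, read_camera, calibration, robot
import cv2,numpy as np
o=telemetry.observe()
for k,v in o.items(): print(k,np.round(v,4))
for n in ["top","side","wrist"]:
    c=calibration(n); print(n,{k:np.round(v,4).tolist() if not isinstance(v,str) else v for k,v in c.items()})
    cv2.imwrite(f"pics/{n}0.png",read_camera(n)[:,:,::-1])
E
```

```text
pics
t 0.0
joint_positions [ 1.1189  0.088   1.3723  0.      1.6836 -0.1031]
dq [-0.0001 -0.001   0.0005  0.0003  0.0002 -0.001 ]
joint_torque [-0.00000e+00 -3.51868e+01 -3.13271e+01 -2.00000e-04  1.09000e-02
  0.00000e+00]
tcp_pos [0.1878 0.5164 0.2247]
eef_rot [ 8.191e-01  5.737e-01 -1.000e-03  5.000e-04]
wrist_force [-0.1052 -0.8628  0.0987]
moment [-0.0582  0.0119  0.0138]
grip_width 0.0855
top {'mtx': [[437.8262, 0.0, 312.8403], [0.0, 437.8262, 241.3179], [0.0, 0.0, 1.0]], 'extrinsics': [[0.0025, -0.9999, -0.0171, -0.0184], [0.9876, -0.0002, 0.1571, -0.5858], [-0.1571, -0.0173, 0.9874, -0.9377], [0.0, 0.0, 0.0, 1.0]]}
side {'mtx': [[450.3585, 0.0, 321.0737], [0.0, 450.3585, 232.4079], [0.0, 0.0, 1.0]], 'extrinsics': [[0.943, -0.3323, 0.0197, -0.5629], [0.2089, 0.6368, 0.7422, -0.1661], [-0.2592, -0.6958, 0.6699, -0.8214], [0.0, 0.0, 0.0, 1.0]]}
wrist {'mtx': [[390.9462, 0.0, 321.4592], [0.0, 390.9462, 236.8787], [0.0, 0.0, 1.0]], 'extrinsics': [[0.3417, 0.9398, -0.0027, -0.5497], [-0.9073, 0.3292, -0.2616, 0.0355], [-0.2449, 0.0919, 0.9652, -0.3781], [0.0, 0.0, 0.0, 1.0]]}
```

View pics/top0.png

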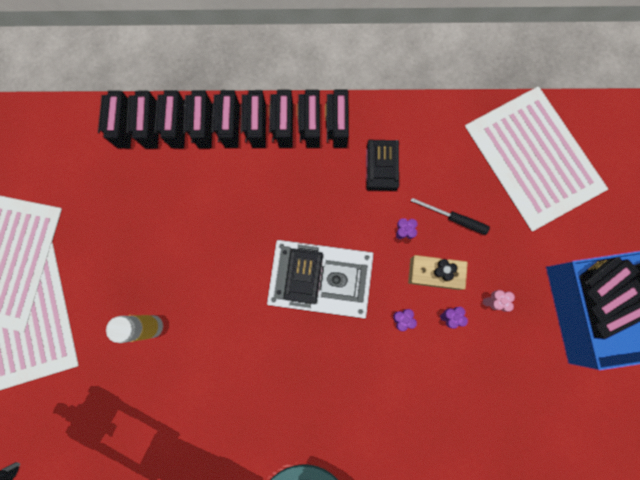

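View pics/side0.png

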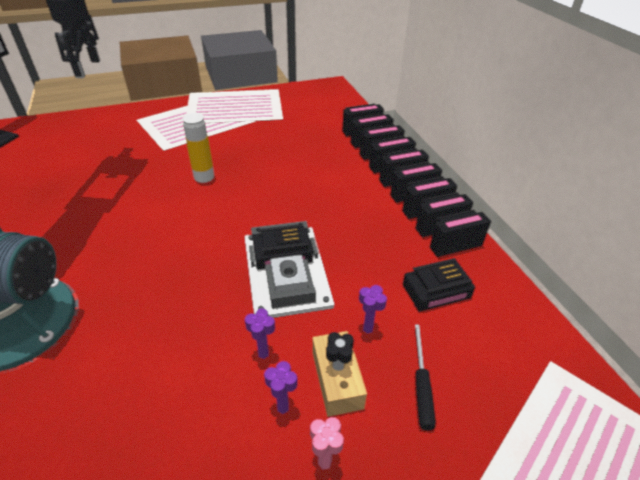

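Top view: black knob at (447,270) in the block, which is at about (439,272). The jaw slot is at about (338,280), with the pack to its left, so fixture x is roughly world +y. The purple and pink look-alikes stand around the block. I'll enlarge the crop to measure.

```bash
cat > h.py <<'E'
import numpy as np,cv2
from bench import telemetry, read_camera, calibration
def ray(uv,z,c):
    K=np.array(c["mtx"]);E=np.array(c["extrinsics"])
    d=np.linalg.inv(K)@[uv[0],uv[1],1]; d=np.array([d[0],-d[1],-d[2]])
    R,t=E[:3,:3],E[:3,3]; o=-R.T@t; w=R.T@d
    return o+w*(z-o[2])/w[2]
def proj(p,c):
    K=np.array(c["mtx"]);E=np.array(c["extrinsics"])
    q=E[:3,:3]@np.array(p)+E[:3,3]; q=K@[q[0],-q[1],-q[2]]
    return q[:2]/q[2]
E
python3 - <<'E'
from h import *
im=cv2.imread("pics/top0.png")[220:340,260:520]
cv2.imwrite("pics/top0c.png",cv2.resize(im,None,fx=3,fy=3,interpolation=cv2.INTER_CUBIC))
c=calibration("top")
for n,uv,z in [("knob",(447,270),.106),("slot",(338,280),.048),("blk",(439,272),.048),("p1",(407,228),.1),("p2",(404,320),.1),("p3",(456,317),.1),("pink",(503,300),.1),("can",(121,329),.17)]:
    print(n,ray(uv,z,c).round(3))
E
```

```text
knob [ 0.516 -0.297  0.106]
slot [ 0.499 -0.074  0.048]
blk [ 0.517 -0.296  0.048]
p1 [ 0.606 -0.219  0.1  ]
p2 [ 0.413 -0.207  0.1  ]
p3 [ 0.42  -0.313  0.1  ]
pink [ 0.455 -0.411  0.1  ]
can [0.396 0.347 0.17 ]
```

View pics/top0c.png

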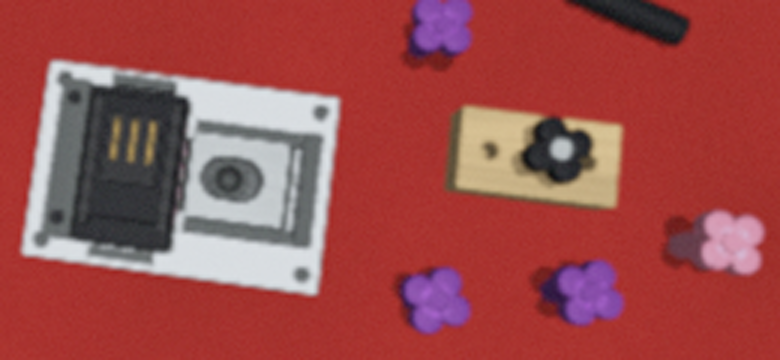

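>>> play_rows:
  steps:
    - {"translation":[-0.41,0.45,0],"rotation":[0,0,0],"fingers":0}
    - {"translation":[-0.41,0.45,0],"rotation":[0,0,0],"fingers":0}
    - {"translation":[-0.41,0.45,0],"rotation":[0,0,0],"fingers":0}
    - {"translation":[-0.41,0.45,0],"rotation":[0,0,0],"fingers":0}
    - {"translation":[-0.41,0.45,0],"rotation":[0,0,0],"fingers":0}
    - {"translation":[-0.41,0.45,0],"rotation":[0,0,0],"fingers":0}
    - {"translation":[-0.41,0.45,0],"rotation":[0,0,0],"fingers":0}
    - {"translation":[-0.41,0.45,0],"rotation":[0,0,0],"fingers":0}
    - {"translation":[-0.41,0.45,0],"rotation":[0,0,0],"fingers":0}
    - {"translation":[-0.41,0.45,0],"rotation":[0,0,0],"fingers":0}

```text
t: 1.4
tcp_pos: [0.4712, -0.0241, 0.2258]
eef_rot: [0.819, 0.574, 0.0, -0.0]
wrist_force: [1.0, -0.4, 0.0]
grip_width: 0.0853
```

>>> play_rows:
  steps:
    - {"translation":[-0.4,0.42,0.1],"rotation":[0,0,0],"fingers":0}
    - {"translation":[0,0,0.4],"rotation":[0,0,0],"fingers":0}
    - {"translation":[0,0,0],"rotation":[0,0,0],"fingers":0}

```text
t: 1.78
tcp_pos: [0.494, -0.0741, 0.1717]
eef_rot: [0.819, 0.573, -0.003, -0.004]
wrist_force: [-0.2, 0.3, -0.8]
grip_width: 0.0855
```

Run:
```python
from h import *
import json
o=telemetry.observe(); print(o["tcp_pos"],o["eef_rot"],o["joint_positions"],o["wrist_force"])
c=calibration("wrist"); im=read_camera("wrist")[:,:,::-1]
cv2.imwrite("pics/w1.png",im); json.dump({k:np.array(v).tolist() for k,v in c.items() if k in("mtx","extrinsics")},open("pics/w1.json","w"))
p=proj([.499,-.074,.048],c);print(p)
u,v=int(p[0]),int(p[1]); x0,y0=max(u-70,0),max(v-55,0);print(x0,y0)
a=cv2.resize(im[y0:y0+110,x0:x0+140],None,fx=4,fy=4,interpolation=cv2.INTER_CUBIC)
b=cv2.resize(im,(560,420))
cv2.imwrite("pics/w1c.png",a); cv2.imwrite("pics/w1b.png",im)
```

```text
[ 0.49403854 -0.07414925  0.17169925] [ 0.81947843  0.57309022 -0.00296945 -0.00372703] [-2.62675861e-01 -1.12477128e-03  1.56995163e+00  2.39158433e-04
  1.58229348e+00 -1.48323374e+00] [-0.17249229  0.29896587 -0.80548857]
[323.12830429 232.56079142]
253 177
```

View pics/w1.png

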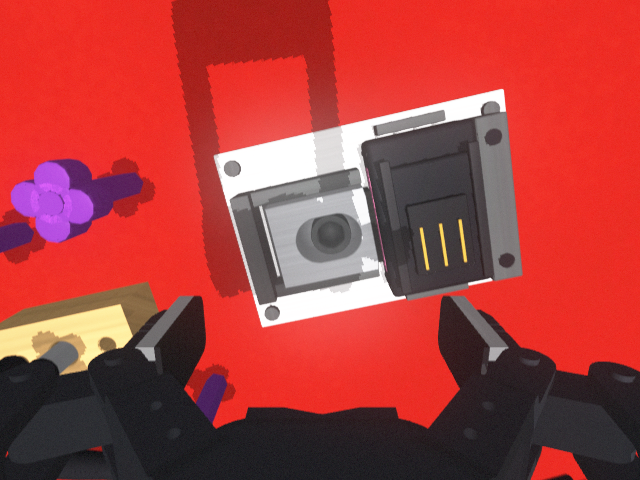

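View pics/w1c.png

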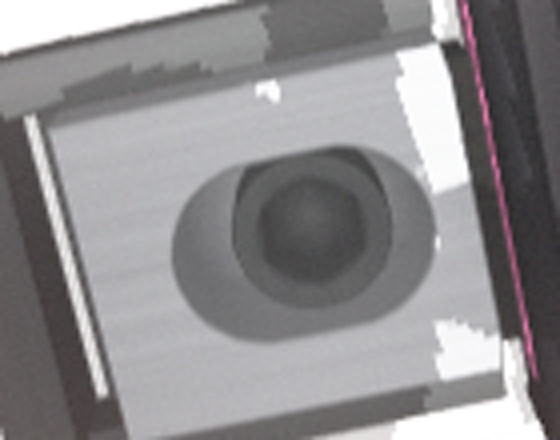

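The wrist view shows the slot and screw clearly. In the crop the screw head is at about (312,231), so full-image (331,235), with a dark hexagonal socket. I'll enhance it and fit.

Run:
```python
from h import *
import json
c=json.load(open("pics/w1.json")); im=cv2.imread("pics/w1.png")
g=cv2.cvtColor(im,cv2.COLOR_BGR2GRAY)
# rectify: metric top-down view at z=0.038, 0.1 mm/px... 12px/mm, x right=world x, y up=world y
ctr=ray((253+312/4,177+231/4),.038,c); print("screw guess",ctr)
def rect(z,half,s):
    n=int(2*half*s); 
    xs=(np.arange(n)+.5)/s-half
    m=np.array([[proj([ctr[0]+x/1000,ctr[1]-y/1000,z],c) for x in xs] for y in xs],np.float32)
    return cv2.remap(g,m[:,:,0],m[:,:,1],cv2.INTER_CUBIC)
a=rect(.038,17,16); b=rect(.0364,17,16)
f=lambda a:np.clip((a.astype(float)-40)*255/110,0,255).astype(np.uint8)
print(np.percentile(a,[1,20,50,80,99]))
out=np.hstack([cv2.resize(f(rect(.048,32,8)),(400,400)),cv2.resize(f(b),(400,400))])
cv2.imwrite("pics/rect.png",out)
```

```text
screw guess [ 0.50494111 -0.06989212  0.038     ]
[ 70.  80.  97. 120. 188.]
```

View pics/rect.png

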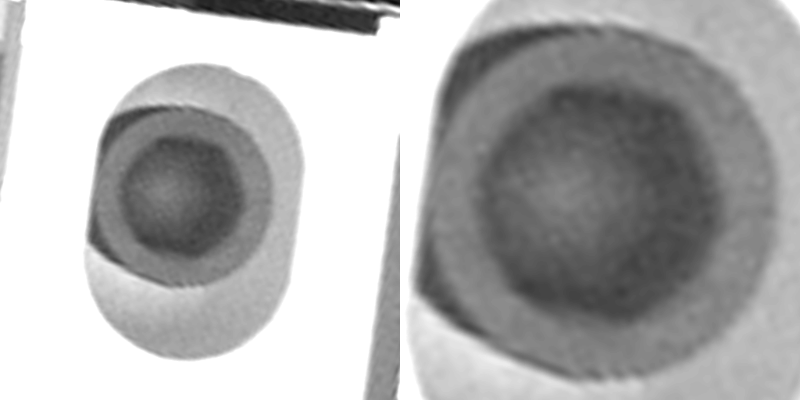

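>>> play_rows:
  steps:
    - {"translation":[-0.3,0.15,-0.3],"rotation":[0,0,0],"fingers":0}
    - {"translation":[-0.5,0.24,-0.1],"rotation":[0,0,0],"fingers":0}
    - {"translation":[-0.5,0.24,0],"rotation":[0,0,0],"fingers":0}
    - {"translation":[-0.5,0.24,0],"rotation":[0,0,0],"fingers":0}
    - {"translation":[-0.22,0.1,0],"rotation":[0,0,0],"fingers":0}
    - {"translation":[0,0,0],"rotation":[0,0,0],"fingers":0}
    - {"translation":[0,0,0],"rotation":[0,0,0],"fingers":0}

```text
t: 2.7
tcp_pos: [0.5191, -0.2956, 0.2169]
eef_rot: [0.819, 0.574, 0.001, 0.0]
wrist_force: [0.7, 0.2, -1.4]
grip_width: 0.0856
```

Run:
```python
from h import *
import json
# hexagon phase from w1
c=json.load(open("pics/w1.json")); g=cv2.GaussianBlur(cv2.imread("pics/w1.png",0),(0,0),.6)
for z in (.038,.0364):
  for ctr in ([.50494,-.06989],[.5052,-.0701]):
    th=np.deg2rad(np.arange(0,360,2)); r=np.arange(7,12.5,.1)
    P=np.array([[proj([ctr[0]+q*np.cos(t)/1e3,ctr[1]+q*np.sin(t)/1e3,z],c) for q in r] for t in th],np.float32)
    I=cv2.remap(g,P[:,:,0],P[:,:,1],cv2.INTER_CUBIC).astype(float)
    e=r[np.argmax(np.gradient(I,axis=1),axis=1)]
    F=[np.mean(e*np.exp(-1j*k*th)) for k in (0,1,2,6)]
    print(z,"r0 %.2f"%F[0].real,"shift mm",np.round(2*F[1].real,2),np.round(-2*F[1].imag,2),"6th amp %.2f"%(2*abs(F[3])),"corner deg %.1f"%(np.rad2deg(-np.angle(F[3]))/6%60))
o=telemetry.observe(); print(o["tcp_pos"],o["eef_rot"],o["joint_positions"])
c=calibration("wrist"); im=np.ascontiguousarray(read_camera("wrist")[:,:,::-1])
cv2.imwrite("pics/w2.png",im); json.dump({k:np.array(v).tolist() for k,v in c.items() if k in("mtx","extrinsics")},open("pics/w2.json","w"))
ctr=np.array([.516,-.297]); xs=np.arange(-45,45,.18)
m=np.array([[proj([ctr[0]+x/1000,ctr[1]-y/1000,.106],c) for x in xs] for y in xs],np.float32)
a=cv2.remap(im,m[:,:,0],m[:,:,1],cv2.INTER_CUBIC)
cv2.imwrite("pics/k.png",np.clip(a.astype(float)*1.7,0,255).astype(np.uint8))
```

```text
0.038 r0 9.87 shift mm -0.56 -0.19 6th amp 0.33 corner deg 52.5
0.038 r0 9.87 shift mm -0.74 0.01 6th amp 0.29 corner deg 50.7
0.0364 r0 9.93 shift mm -0.1 -0.26 6th amp 0.30 corner deg 49.2
0.0364 r0 9.90 shift mm -0.4 -0.11 6th amp 0.38 corner deg 50.9
[ 0.51911421 -0.29557865  0.21685759] [8.18556729e-01 5.74425415e-01 5.44501049e-04 1.63694701e-04] [-6.13007145e-01  1.94250353e-01  1.26826702e+00  9.18824770e-04
  1.67839803e+00 -1.83671244e+00]
```

View pics/k.png

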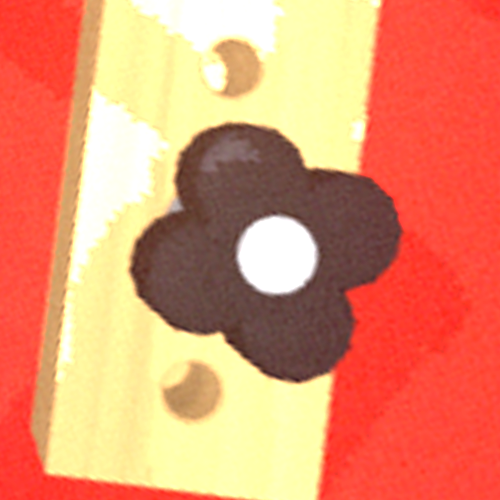

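>>> play_rows:
  steps:
    - {"translation":[-0.015,0.01,0.2],"rotation":[0,0,0.88],"fingers":0}
    - {"translation":[0,0,0.4],"rotation":[0,0,0],"fingers":0}
    - {"translation":[0,0,0.35],"rotation":[0,0,0],"fingers":0}
    - {"translation":[0,0,0.15],"rotation":[0,0,0],"fingers":0}
    - {"translation":[0,0,0.07],"rotation":[0,0,0],"fingers":0}
    - {"translation":[0,0,0],"rotation":[0,0,0],"fingers":0}
    - {"translation":[0,0,0],"rotation":[0,0,0],"fingers":0}

```text
t: 3.62
tcp_pos: [0.52, -0.2994, 0.1007]
eef_rot: [0.861, 0.509, 0.001, 0.001]
wrist_force: [-0.2, 0.5, 0.5]
grip_width: 0.0853
```

Run:
```python
from h import *
o=telemetry.observe(); print(o["tcp_pos"],o["eef_rot"],o["joint_positions"],o["wrist_force"])
x,y=o["eef_rot"][:2]; print(np.rad2deg(2*np.arctan2(y,x)))
```

```text
[ 0.52001455 -0.29940094  0.10072006] [8.60640995e-01 5.09209768e-01 7.10270606e-04 1.40864743e-03] [-6.16950586e-01  2.50177365e-01  1.43421355e+00  1.50652301e-04
  1.45405012e+00 -1.68550208e+00] [-0.23128636  0.46056483  0.45132898]
61.222498645024096
```

>>> play_rows:
  steps:
    - {"translation":[0.013,-0.014,0.01],"rotation":[0,0,0],"fingers":0}
    - {"translation":[0,0,0],"rotation":[0,0,0],"fingers":0.5}
    - {"translation":[0,0,0],"rotation":[0,0,0],"fingers":1}
    - {"translation":[0,0,0],"rotation":[0,0,0],"fingers":1}
    - {"translation":[0,0,0],"rotation":[0,0,0],"fingers":1}
    - {"translation":[0,0,0],"rotation":[0,0,0],"fingers":1}
    - {"translation":[0,0,0],"rotation":[0,0,0],"fingers":1}
    - {"translation":[0,0,0],"rotation":[0,0,0],"fingers":1}
  force: 60

```text
t: 4.62
tcp_pos: [0.5193, -0.301, 0.1023]
eef_rot: [0.861, 0.509, -0.001, 0.005]
wrist_force: [-2.6, -4.6, 10.5]
grip_width: -0.0001
```

Run:
```python
from h import *
a=read_camera("side")[:,:,::-1][270:480,220:460]; b=read_camera("wrist")[:,:,::-1]
cv2.imwrite("pics/m.png",np.hstack([cv2.resize(a,(400,350)),cv2.resize(b[:,90:],(400,350))]))
o=telemetry.observe(); print(o)
```

```text
{'t': 4.725, 'joint_positions': array([-0.61700795,  0.2460486 ,  1.4361323 , -0.0049885 ,  1.45095259,
       -1.68358348]), 'dq': array([-2.61361195e-05, -1.21382852e-03,  5.66304531e-04,  4.32734687e-04,
       -3.05254018e-04,  6.31280930e-04]), 'joint_torque': array([ 3.41165185e+00, -3.45878685e+01, -2.49013531e+01,  1.89021617e+00,
        5.09843021e-02,  6.03807290e-03]), 'tcp_pos': array([ 0.5192681 , -0.3009791 ,  0.10226214]), 'eef_rot': array([ 8.60983682e-01,  5.08608957e-01, -5.35181179e-04,  4.87249294e-03]), 'wrist_force': array([-3.20660794, -4.77313704, 10.28511287]), 'moment': array([-0.89714725,  0.59624804, -0.02161048]), 'grip_width': -0.0002207487461944374}
```

View pics/m.png

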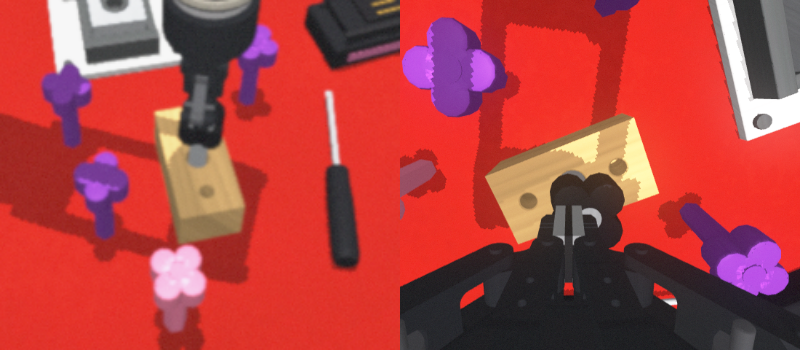

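Run:
```python
from h import *
from scipy.spatial.transform import Rotation as R
o=telemetry.observe(); c=calibration("wrist"); im=np.ascontiguousarray(read_camera("wrist")[:,:,::-1])
Rt=R.from_quat(o["eef_rot"]).as_matrix(); p=np.array(o["tcp_pos"])
print("tip",proj(p+Rt[:,2]*.025,c),"tcp",proj(p,c))
def ann(P,col): 
    u=proj(P,c); cv2.circle(im,tuple(np.int32(np.round(u))),3,col,-1)
ann(p+Rt[:,2]*.025,(0,255,0)); ann(p+Rt[:,2]*.025+Rt[:,1]*.011,(0,255,0));ann(p+Rt[:,2]*.025-Rt[:,1]*.011,(0,255,0))
for z,col in((.106,(255,0,0)),(.094,(255,255,0)),(.048,(0,255,255))): ann([.5185,-.2975,z],col)
b=cv2.resize(im[180:400,420:640] if False else im[130:370,300:620],None,fx=2.5,fy=2.5,interpolation=cv2.INTER_CUBIC)
cv2.imwrite("pics/m2.png",b)
```

```text
tip [319.43205216 273.48945642] tcp [319.09430299 295.05323397]
```

View pics/m2.png

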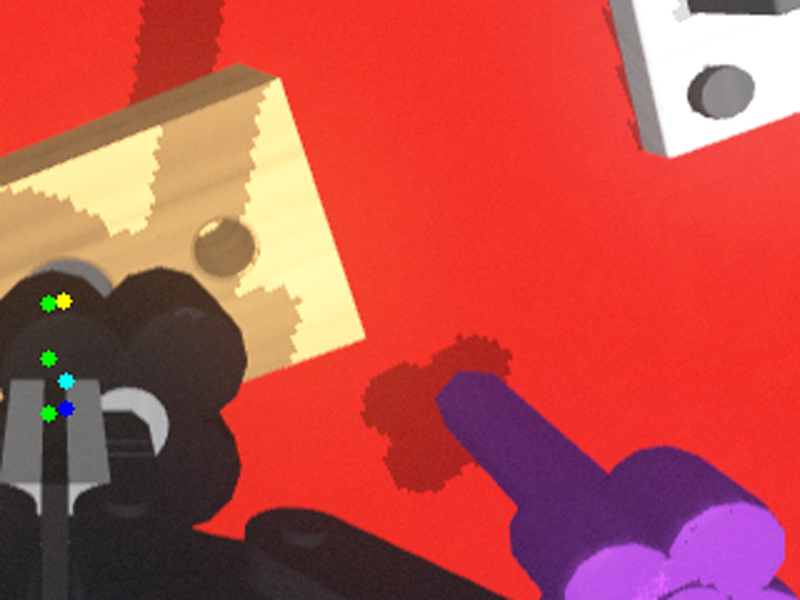

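>>> play_rows:
  steps:
    - {"translation":[-0.03,0,-0.05],"rotation":[0,0,0],"fingers":1}
    - {"translation":[-0.03,0,-0.1],"rotation":[0,0,0],"fingers":1}
    - {"translation":[0,0,-0.1],"rotation":[0,0,0],"fingers":1}
    - {"translation":[0,0,-0.2],"rotation":[0,0,0],"fingers":1}
    - {"translation":[0,0,-0.3],"rotation":[0,0,0],"fingers":1}
    - {"translation":[0,0,-0.4],"rotation":[0,0,0],"fingers":1}
    - {"translation":[0,0,0],"rotation":[0,0,0],"fingers":0}
    - {"translation":[0,0,0],"rotation":[0,0,0],"fingers":0}
    - {"translation":[0,0,0],"rotation":[0,0,0],"fingers":0}

```text
t: 5.9
tcp_pos: [0.515, -0.3018, 0.2109]
eef_rot: [0.861, 0.509, -0.001, -0.002]
wrist_force: [0.3, 0.0, 0.2]
grip_width: 0.0541
```

Run:
```python
from h import *
o=telemetry.observe(); print(o["tcp_pos"],o["eef_rot"],o["wrist_force"],o["grip_width"])
cs=calibration("side"); cw=calibration("wrist")
s=np.ascontiguousarray(read_camera("side")[:,:,::-1]); w=np.ascontiguousarray(read_camera("wrist")[:,:,::-1])
cv2.imwrite("pics/s3.png",s); cv2.imwrite("pics/w3.png",w)
def crop(im,c,P,h,S):
    u=proj(P,c); x=int(np.clip(u[0]-h,0,640-2*h)); y=int(np.clip(u[1]-h,0,480-2*h))
    print("crop",x,y,S/(2*h)); 
    return cv2.resize(im[y:y+2*h,x:x+2*h],(S,S),interpolation=cv2.INTER_CUBIC)
print(proj([.5185,-.2975,.106],cw),proj([.5185,-.2975,.106],cs),proj([.517,-.296,.048],cs))
a=crop(s,cs,[.518,-.297,.08],35,400); b=crop(w,cw,[.518,-.297,.08],80,400)
cv2.imwrite("pics/m3.png",np.hstack([a,b]))
```

```text
[ 0.5149967  -0.30175941  0.2109294 ] [ 8.60639283e-01  5.09212051e-01 -6.34211165e-04 -1.64596813e-03] [0.25976542 0.02732006 0.24252347] 0.05410283191051964
[328.11794522 233.34862375] [338.97513298 344.40170224] [336.07061072 364.85964218]
crop 302 318 5.714285714285714
crop 247 143 2.5
```

View pics/m3.png

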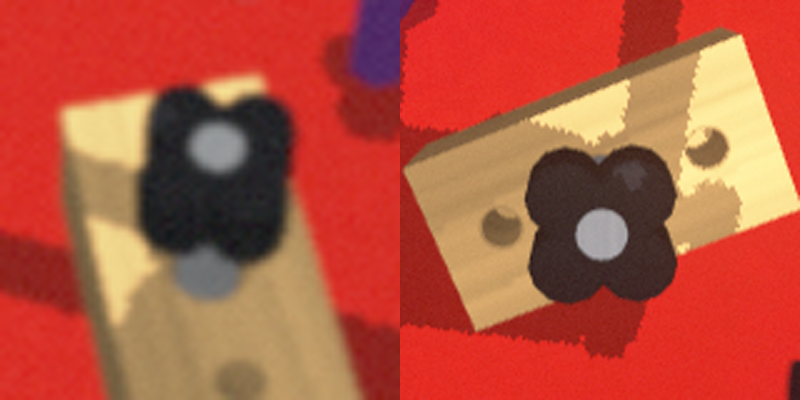

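Run:
```python
from h import *
import json
from scipy.spatial.transform import Rotation as R
c=json.load(open("pics/w1.json"));p=np.array([.494,-.07415,.1717]);Rt=R.from_quat([.81948,.57309,-.00297,-.00373]).as_matrix()
for y in(-.011,0,.011):
  for d in (-.01,.0,.012,.025): print(y,d,[proj(p+Rt@[s*.0427,y,d],c).round(0).tolist() for s in(-1,1)])
cw=calibration("wrist"); o=telemetry.observe(); print(o["tcp_pos"],ray((327.4,237),.108,cw),ray((327.4,237),.10,cw))
```

```text
-0.011 -0.01 [[206.0, 278.0], [433.0, 279.0]]
-0.011 0.0 [[213.0, 269.0], [426.0, 269.0]]
-0.011 0.012 [[220.0, 260.0], [419.0, 260.0]]
-0.011 0.025 [[227.0, 251.0], [412.0, 251.0]]
0 -0.01 [[208.0, 305.0], [431.0, 305.0]]
0 0.0 [[215.0, 295.0], [424.0, 295.0]]
0 0.012 [[222.0, 284.0], [417.0, 284.0]]
0 0.025 [[229.0, 273.0], [411.0, 273.0]]
0.011 -0.01 [[210.0, 331.0], [429.0, 331.0]]
0.011 0.0 [[217.0, 319.0], [422.0, 319.0]]
0.011 0.012 [[224.0, 307.0], [416.0, 307.0]]
0.011 0.025 [[230.0, 295.0], [409.0, 295.0]]
[ 0.51510131 -0.30191363  0.21119185] [ 0.52019283 -0.2990853   0.108     ] [ 0.52213543 -0.30000885  0.1       ]
```

Run:
```python
from bench import robot
print(robot, [ (a,getattr(robot,a)) for a in dir(robot) if not a.startswith('_')])
```

```text
<Robot object at 0x7feb423fba10> [('IKError', <class 'bench.IKError'>), ('tip_extent', 0.025)]
```

>>> play_rows:
  steps:
    - {"translation":[0.052,0.016,0.2],"rotation":[0,0,0],"fingers":0}
    - {"translation":[0,0,0.4],"rotation":[0,0,0],"fingers":0}
    - {"translation":[0,0,0.35],"rotation":[0,0,0],"fingers":0}
    - {"translation":[0,0,0.15],"rotation":[0,0,0],"fingers":0}
    - {"translation":[0,0,0.1],"rotation":[0,0,0],"fingers":0}
    - {"translation":[0,0,0.08],"rotation":[0,0,0],"fingers":0}
    - {"translation":[0,0,0],"rotation":[0,0,0],"fingers":0}
    - {"translation":[0,0,0],"rotation":[0,0,0],"fingers":0}

```text
t: 7.0
tcp_pos: [0.5201, -0.2989, 0.086]
eef_rot: [0.861, 0.509, 0.0, 0.001]
wrist_force: [-0.4, -0.7, -0.5]
grip_width: 0.0853
```

>>> play_rows:
  steps:
    - {"translation":[0,0,0],"rotation":[0,0,0],"fingers":0.3}
    - {"translation":[0,0,0],"rotation":[0,0,0],"fingers":0.4}
    - {"translation":[0,0,0],"rotation":[0,0,0],"fingers":0.5}
    - {"translation":[0,0,0],"rotation":[0,0,0],"fingers":0.55}
    - {"translation":[0,0,0],"rotation":[0,0,0],"fingers":0.6}
    - {"translation":[0,0,0],"rotation":[0,0,0],"fingers":0.6}
    - {"translation":[0,0,0],"rotation":[0,0,0],"fingers":0.6}
  force: 25

```text
t: 7.88
tcp_pos: [0.5197, -0.2987, 0.0853]
eef_rot: [0.861, 0.509, 0.0, 0.0]
wrist_force: [-0.7, 0.2, 3.3]
grip_width: 0.0402
```

>>> play_rows:
  steps:
    - {"translation":[0,0,0],"rotation":[0,0,0],"fingers":0.8}
    - {"translation":[0,0,0],"rotation":[0,0,0],"fingers":1}
    - {"translation":[0,0,0],"rotation":[0,0,0],"fingers":1}
    - {"translation":[0,0,-0.05],"rotation":[0,0,0],"fingers":1}
    - {"translation":[0,0,-0.05],"rotation":[0,0,0],"fingers":1}
    - {"translation":[0,0,0],"rotation":[0,0,0],"fingers":1}
  force: 60

```text
t: 8.62
tcp_pos: [0.5193, -0.2984, 0.0946]
eef_rot: [0.861, 0.509, -0.0, -0.0]
wrist_force: [-0.1, 0.0, -2.1]
grip_width: 0.0387
```

>>> play_rows:
  steps:
    - {"translation":[0,0,-0.3],"rotation":[0,0,0],"fingers":1}
    - {"translation":[0,0,-0.3],"rotation":[0,0,0],"fingers":1}
    - {"translation":[0.4,-0.25,0],"rotation":[0,0,0],"fingers":1}
    - {"translation":[0.5,-0.32,0],"rotation":[0,0,0],"fingers":1}
    - {"translation":[0.5,-0.32,0],"rotation":[0,0,0],"fingers":1}
    - {"translation":[0.35,-0.23,0],"rotation":[0,0,0],"fingers":1}
    - {"translation":[0.18,-0.11,0],"rotation":[0,0,0],"fingers":1}
    - {"translation":[0,0,0],"rotation":[0,0,-0.6],"fingers":1}
    - {"translation":[0,0,0],"rotation":[0,0,-0.9],"fingers":1}
    - {"translation":[0,0,0],"rotation":[0,0,-0.9],"fingers":1}

```text
t: 9.88
tcp_pos: [0.5042, -0.0699, 0.1544]
eef_rot: [0.734, 0.679, -0.0, -0.001]
wrist_force: [-0.0, 0.6, -1.7]
grip_width: 0.0391
```

>>> play_rows:
  steps:
    - {"translation":[0,0,0],"rotation":[0,0,-0.9],"fingers":1}
    - {"translation":[0,0,0],"rotation":[0,0,-0.9],"fingers":1}
    - {"translation":[0,0,0],"rotation":[0,0,-0.8],"fingers":1}
    - {"translation":[0,0,0],"rotation":[0,0,0],"fingers":1}
    - {"translation":[0,0,0],"rotation":[0,0,0],"fingers":1}

```text
t: 10.5
tcp_pos: [0.5044, -0.0701, 0.1546]
eef_rot: [0.566, 0.825, -0.0, -0.0]
wrist_force: [0.1, 0.7, -2.3]
grip_width: 0.0386
```

```bash
cat >> h.py <<'E'
def st():
    o=telemetry.observe(); x,y=o["eef_rot"][:2]
    print("t",o["t"],"tcp",np.round(o["tcp_pos"],4),"psi %.1f"%np.rad2deg(2*np.arctan2(y,x)),"quat",np.round(o["eef_rot"],4),"q",np.round(o["joint_positions"],3),"F",np.round(o["wrist_force"],1),"M",np.round(o["moment"],3),"w %.4f"%o["grip_width"])
E
python3 - <<'E'
from h import *
st()
c=calibration("wrist"); im=np.ascontiguousarray(read_camera("wrist")[:,:,::-1])
cv2.imwrite("pics/w4.png",im)
o=telemetry.observe(); p=np.array(o["tcp_pos"])
print(proj(p-[0,0,.077],c), proj([.5046,-.0701,.038],c))
cv2.imwrite("pics/w4c.png",cv2.resize(im[130:380,170:470],None,fx=2.4,fy=2.4,interpolation=cv2.INTER_CUBIC))
E
```

```text
t 10.5 tcp [ 0.5044 -0.0701  0.1546] psi 111.1 quat [ 5.656e-01  8.246e-01 -1.000e-04 -3.000e-04] q [-0.25   0.022  1.581  0.     1.539 -2.189] F [ 0.1  0.7 -2.3] M [ 0.001 -0.04   0.008] w 0.0386
[322.06218447 242.76821228] [322.02311381 227.2252367 ]
```

View pics/w4c.png

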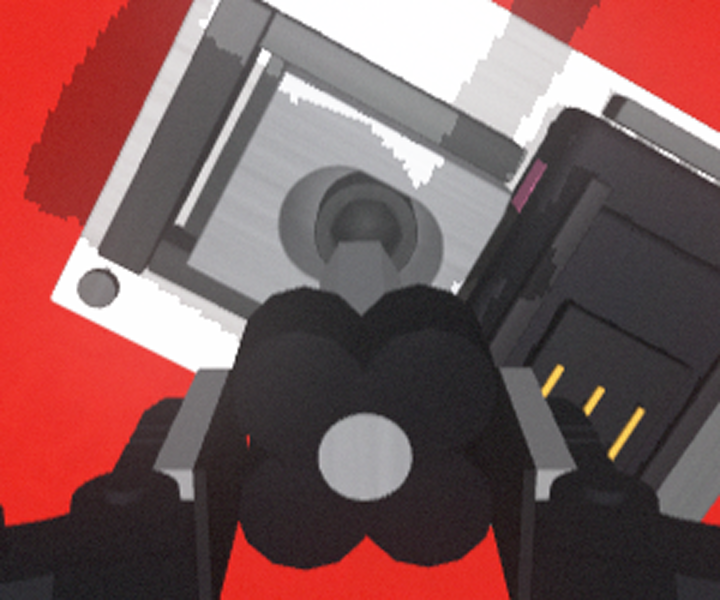

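Run:
```python
from h import *
import json
from scipy.optimize import least_squares
def fit(path,c,sel,R0,z,lo,hi,sign):
    g=cv2.GaussianBlur(cv2.imread(path,0),(0,0),.8); ctr=np.array([.5046,-.0701])
    th=np.deg2rad(np.arange(0,360,4)); r=np.arange(lo,hi,.1)
    for it in range(3):
        P=np.array([[proj([ctr[0]+q*np.cos(t)/1e3,ctr[1]+q*np.sin(t)/1e3,z],c) for q in r] for t in th],np.float32)
        I=cv2.remap(g,P[:,:,0],P[:,:,1],cv2.INTER_CUBIC).astype(float)
        G=sign*np.gradient(I,axis=1); k=np.argmax(G,axis=1); e=r[k]
        ok=np.array([proj([ctr[0]+a*np.cos(t)/1e3,ctr[1]+a*np.sin(t)/1e3,z],c)[1]<sel for a,t in zip(e,th)])
        X=np.c_[e*np.cos(th),e*np.sin(th)][ok]
        s=least_squares(lambda p:np.hypot(X[:,0]-p[0],X[:,1]-p[1])-p[2],[0,0,R0],loss="soft_l1",f_scale=.3)
        ctr=ctr+s.x[:2]/1e3
    print(path,R0,"ctr",ctr.round(5),"r %.2f"%s.x[2],"n",ok.sum(),"rms %.2f"%np.sqrt(2*s.cost/len(X)))
c1=json.load(open("pics/w1.json")); c4=calibration("wrist")
for z in(.038,.0365):
  fit("pics/w1.png",c1,999,10,z,7,12.5,1)
  fit("pics/w4.png",c4,228,10,z,7,12.5,1)
fit("pics/w1.png",c1,999,15,.038,13,17,-1); fit("pics/w4.png",c4,240,15,.038,13,17,-1)
fit("pics/w1.png",c1,999,15,.038,13,17,1); fit("pics/w4.png",c4,240,15,.038,13,17,1)
```

```text
pics/w1.png 10 ctr [ 0.50455 -0.07009] r 9.84 n 90 rms 0.40
pics/w4.png 10 ctr [ 0.50462 -0.07019] r 10.14 n 47 rms 0.29
pics/w1.png 10 ctr [ 0.50488 -0.07022] r 9.95 n 90 rms 0.34
pics/w4.png 10 ctr [ 0.50487 -0.07006] r 10.19 n 47 rms 0.28
pics/w1.png 15 ctr [ 0.50354 -0.06978] r 13.47 n 90 rms 0.60
pics/w4.png 15 ctr [ 0.50367 -0.07038] r 13.69 n 69 rms 0.68
pics/w1.png 15 ctr [ 0.50399 -0.06993] r 15.31 n 90 rms 0.42
pics/w4.png 15 ctr [ 0.50307 -0.07093] r 15.24 n 69 rms 0.48
```

>>> play_rows:
  steps:
    - {"translation":[0,0,0.15],"rotation":[0,0,0],"fingers":1}
    - {"translation":[0,0,0.15],"rotation":[0,0,0],"fingers":1}
    - {"translation":[0,0,0.03],"rotation":[0,0,0],"fingers":1}
    - {"translation":[0,0,0],"rotation":[0,0,0],"fingers":1}
    - {"translation":[0,0,0.015],"rotation":[0,0,0],"fingers":1}
    - {"translation":[0,0,0.015],"rotation":[0,0,0],"fingers":1}
    - {"translation":[0,0,0],"rotation":[0,0,0],"fingers":1}

```text
t: 11.42
tcp_pos: [0.5047, -0.0702, 0.1191]
eef_rot: [0.565, 0.825, 0.0, 0.0]
wrist_force: [-0.1, 0.3, -2.6]
grip_width: 0.039
```

>>> play_rows:
  steps:
    - {"translation":[0,0,0.01],"rotation":[0,0,0],"fingers":1}
    - {"translation":[0,0,0.01],"rotation":[0,0,0],"fingers":1}
    - {"translation":[0,0,0],"rotation":[0,0,0],"fingers":1}

```text
t: 11.8
tcp_pos: [0.5046, -0.0702, 0.1168]
eef_rot: [0.565, 0.825, 0.0, -0.0]
wrist_force: [0.6, -0.9, -2.8]
grip_width: 0.039
```

>>> play_rows:
  steps:
    - {"translation":[0,0,0.01],"rotation":[0,0,0],"fingers":1}
    - {"translation":[0,0,0.01],"rotation":[0,0,0],"fingers":1}
    - {"translation":[0,0,0],"rotation":[0,0,0],"fingers":1}

```text
t: 12.18
tcp_pos: [0.5048, -0.0702, 0.1152]
eef_rot: [0.565, 0.825, 0.0, 0.0]
wrist_force: [-1.0, -0.2, -0.5]
grip_width: 0.0382
```

>>> play_rows:
  steps:
    - {"translation":[0,0,0.01],"rotation":[0,0,0],"fingers":1}
    - {"translation":[0,0,0.005],"rotation":[0,0,0],"fingers":1}
    - {"translation":[0,0,0],"rotation":[0,0,0],"fingers":1}

```text
t: 12.55
tcp_pos: [0.5051, -0.0701, 0.1147]
eef_rot: [0.565, 0.825, 0.0, 0.001]
wrist_force: [-2.5, 0.3, 5.5]
grip_width: 0.0389
```

>>> play_rows:
  steps:
    - {"translation":[0.001,-0.005,0],"rotation":[0,0,0],"fingers":1}
    - {"translation":[0,0,0],"rotation":[0,0,0.15],"fingers":1}
    - {"translation":[0,0,0],"rotation":[0,0,0.15],"fingers":1}
    - {"translation":[0,0,0],"rotation":[0,0,0],"fingers":1}

```text
t: 13.05
tcp_pos: [0.5049, -0.0699, 0.1146]
eef_rot: [0.586, 0.81, 0.001, 0.001]
wrist_force: [-1.0, 1.1, 4.5]
grip_width: 0.0388
```

>>> play_rows:
  steps:
    - {"translation":[0,0,0],"rotation":[0,0,-0.3],"fingers":1}
    - {"translation":[0,0,0],"rotation":[0,0,-0.2],"fingers":1}
    - {"translation":[0,0,0],"rotation":[0,0,-0.2],"fingers":1}
    - {"translation":[0,0,0],"rotation":[0,0,0],"fingers":1}

```text
t: 13.55
tcp_pos: [0.5046, -0.0704, 0.1146]
eef_rot: [0.536, 0.844, 0.0, 0.001]
wrist_force: [-0.9, 0.9, 5.0]
grip_width: 0.0389
```

>>> play_rows:
  steps:
    - {"translation":[0.009,-0.003,0.003],"rotation":[0,0,0],"fingers":1}
    - {"translation":[0,0,0],"rotation":[0,0,0.2],"fingers":1}
    - {"translation":[0,0,0],"rotation":[0,0,0.2],"fingers":1}
    - {"translation":[0,0,0],"rotation":[0,0,0.2],"fingers":1}
    - {"translation":[0,0,0],"rotation":[0,0,0.2],"fingers":1}
    - {"translation":[0,0,0],"rotation":[0,0,0],"fingers":1}

```text
t: 14.3
tcp_pos: [0.5039, -0.0694, 0.1137]
eef_rot: [0.594, 0.805, 0.0, 0.0]
wrist_force: [-0.6, 0.7, 5.4]
grip_width: 0.0388
```

Run:
```python
from h import *
st()
# shank tip geometry in w4: print edge profile rows near the tip
c=calibration("wrist"); im=np.ascontiguousarray(read_camera("wrist")[:,:,::-1])
cv2.imwrite("pics/w5.png",im)
g=cv2.imread("pics/w4.png",0)
for r in range(226,252,3): print(r,g[r,296:348:1][::1].tolist())
```

```text
t 14.3 tcp [ 0.5039 -0.0694  0.1137] psi 107.2 quat [5.936e-01 8.047e-01 5.000e-04 3.000e-04] q [-2.490e-01  4.500e-02  1.641e+00  1.000e-03  1.455e+00 -2.119e+00] F [-0.6  0.7  5.4] M [0.252 0.188 0.015] w 0.0388
226 [109, 114, 116, 117, 117, 74, 92, 90, 89, 87, 89, 76, 61, 65, 64, 62, 63, 67, 68, 70, 72, 73, 78, 80, 80, 82, 80, 78, 76, 75, 73, 74, 73, 70, 69, 69, 69, 66, 61, 63, 67, 82, 86, 84, 87, 86, 83, 73, 117, 114, 112, 110]
229 [109, 111, 110, 116, 114, 86, 91, 88, 89, 90, 87, 82, 73, 64, 65, 59, 63, 60, 61, 67, 71, 74, 72, 73, 74, 75, 76, 72, 75, 73, 73, 73, 71, 69, 67, 62, 65, 60, 65, 65, 71, 77, 88, 85, 85, 86, 87, 81, 119, 116, 110, 110]
232 [110, 110, 110, 110, 112, 106, 77, 90, 88, 85, 87, 86, 78, 74, 79, 107, 111, 114, 108, 108, 112, 111, 110, 109, 113, 110, 111, 107, 109, 111, 108, 107, 106, 74, 59, 59, 63, 59, 69, 69, 81, 83, 83, 85, 84, 84, 83, 96, 110, 110, 108, 108]
235 [110, 108, 109, 111, 111, 107, 99, 87, 88, 88, 85, 86, 86, 102, 107, 108, 108, 109, 110, 108, 108, 108, 108, 109, 111, 111, 111, 109, 109, 110, 110, 107, 108, 102, 94, 73, 65, 69, 76, 83, 86, 81, 8
[... 623 characters left out ...]
07, 106, 106, 108, 112, 112, 107, 109, 108, 111, 108, 109, 109, 106, 109, 111, 110, 107, 107, 110, 108, 104, 102, 100, 103, 98, 101, 101, 107, 110, 108, 110, 110, 105, 110, 105, 105, 108, 108, 104]
247 [175, 173, 173, 173, 174, 163, 154, 115, 104, 108, 106, 107, 103, 107, 105, 109, 111, 108, 110, 109, 107, 111, 107, 110, 111, 112, 108, 110, 108, 108, 109, 108, 107, 107, 103, 102, 102, 100, 104, 99, 97, 108, 109, 110, 111, 108, 106, 104, 96, 109, 107, 109]
250 [46, 44, 55, 59, 94, 98, 112, 91, 95, 95, 106, 104, 103, 105, 107, 108, 108, 109, 108, 109, 109, 110, 110, 107, 107, 105, 107, 109, 107, 111, 108, 107, 110, 111, 105, 101, 101, 88, 80, 73, 71, 53, 51, 37, 36, 33, 36, 38, 35, 38, 35, 39]
```

>>> play_rows:
  steps:
    - {"translation":[0,0,0.005],"rotation":[0,0,-0.2],"fingers":1}
    - {"translation":[0,0,0],"rotation":[0,0,-0.2],"fingers":1}
    - {"translation":[0,0,0],"rotation":[0,0,0],"fingers":1}

```text
t: 14.72
tcp_pos: [0.5037, -0.0694, 0.1134]
eef_rot: [0.565, 0.825, 0.0, 0.0]
wrist_force: [-2.0, 0.6, 4.6]
grip_width: 0.0386
```

>>> play_rows:
  steps:
    - {"translation":[0,0,0],"rotation":[0,0,-0.2],"fingers":1}
    - {"translation":[0,0,0],"rotation":[0,0,-0.2],"fingers":1}
    - {"translation":[0,0,0],"rotation":[0,0,0],"fingers":1}

```text
t: 15.1
tcp_pos: [0.5029, -0.0692, 0.1115]
eef_rot: [0.536, 0.844, -0.0, -0.001]
wrist_force: [-0.7, 1.5, -1.4]
grip_width: 0.0389
```

>>> play_rows:
  steps:
    - {"translation":[0,0,0.015],"rotation":[0,0,0],"fingers":1}
    - {"translation":[0,0,0.015],"rotation":[0,0,0],"fingers":1}
    - {"translation":[0,0,0],"rotation":[0,0,0],"fingers":1}

```text
t: 15.48
tcp_pos: [0.5032, -0.0693, 0.1092]
eef_rot: [0.536, 0.844, 0.0, -0.001]
wrist_force: [-0.8, 2.6, -0.2]
grip_width: 0.0388
```

```bash
python3 -c "
from h import *
st()"
```

```text
t 15.475 tcp [ 0.5032 -0.0693  0.1092] psi 115.2 quat [ 5.357e-01  8.444e-01  1.000e-04 -6.000e-04] q [-2.490e-01  4.800e-02  1.647e+00  1.000e-03  1.448e+00 -2.260e+00] F [-0.8  2.6 -0.2] M [ 0.478  0.378 -0.008] w 0.0388
```

>>> play_rows:
  steps:
    - {"translation":[0.003,0,0.02],"rotation":[0,0,0],"fingers":1}
    - {"translation":[0,0,0.02],"rotation":[0,0,0],"fingers":1}
    - {"translation":[0,0,0],"rotation":[0,0,0],"fingers":1}

```text
t: 15.85
tcp_pos: [0.5033, -0.0692, 0.1056]
eef_rot: [0.536, 0.844, 0.0, -0.0]
wrist_force: [-2.0, 2.2, 2.5]
grip_width: 0.0388
```

>>> play_rows:
  steps:
    - {"translation":[0,0,0.02],"rotation":[0,0,0],"fingers":1}
    - {"translation":[0,0,0.02],"rotation":[0,0,0],"fingers":1}
    - {"translation":[0,0,0],"rotation":[0,0,0],"fingers":1}

```text
t: 16.23
tcp_pos: [0.5034, -0.0692, 0.1017]
eef_rot: [0.536, 0.844, 0.0, 0.0]
wrist_force: [-2.6, 4.0, 3.3]
grip_width: 0.0389
```

>>> play_rows:
  steps:
    - {"translation":[0.003,-0.001,0.01],"rotation":[0,0,0],"fingers":1}
    - {"translation":[0,0,0.01],"rotation":[0,0,0],"fingers":1}
    - {"translation":[0,0,0],"rotation":[0,0,0],"fingers":1}

```text
t: 16.6
tcp_pos: [0.5038, -0.0691, 0.1014]
eef_rot: [0.536, 0.844, 0.0, 0.001]
wrist_force: [-3.7, 4.0, 10.1]
grip_width: 0.0389
```

>>> play_rows:
  steps:
    - {"translation":[0,0,0.01],"rotation":[0,0,0],"fingers":1}
    - {"translation":[0,0,0.005],"rotation":[0,0,0],"fingers":1}
    - {"translation":[0,0,0],"rotation":[0,0,0],"fingers":1}

```text
t: 16.98
tcp_pos: [0.5043, -0.0691, 0.1013]
eef_rot: [0.536, 0.844, 0.001, 0.002]
wrist_force: [-5.2, 3.6, 14.7]
grip_width: 0.039
```

>>> play_rows:
  steps:
    - {"translation":[0.006,-0.006,-0.015],"rotation":[0,0,0],"fingers":1}
    - {"translation":[0,0,0],"rotation":[0,0,0],"fingers":1}

```text
t: 17.23
tcp_pos: [0.5037, -0.0691, 0.1014]
eef_rot: [0.536, 0.844, 0.001, 0.002]
wrist_force: [-1.6, 2.4, 7.5]
grip_width: 0.0391
```

>>> play_rows:
  steps:
    - {"translation":[0,0,0],"rotation":[0,0,0.4],"fingers":1}
    - {"translation":[0,0,0],"rotation":[0,0,0.5],"fingers":1}
    - {"translation":[0,0,0],"rotation":[0,0,0.5],"fingers":1}
    - {"translation":[0,0,0],"rotation":[0,0,0.5],"fingers":1}
    - {"translation":[0,0,0],"rotation":[0,0,0.5],"fingers":1}

```text
t: 17.85
tcp_pos: [0.504, -0.0695, 0.1014]
eef_rot: [0.7, 0.714, 0.001, 0.002]
wrist_force: [-1.1, 0.5, 7.3]
grip_width: 0.0388
```

```bash
python3 -c "
from h import *
st()"
```

```text
t 17.85 tcp [ 0.504  -0.0695  0.1014] psi 91.1 quat [0.7004 0.7137 0.001  0.0023] q [-2.480e-01  5.200e-02  1.659e+00 -1.000e-03  1.426e+00 -1.838e+00] F [-1.1  0.5  7.3] M [0.467 0.323 0.152] w 0.0388
```

>>> play_rows:
  steps:
    - {"translation":[0,0,0],"rotation":[0,0,0.7],"fingers":1}
    - {"translation":[0,0,0],"rotation":[0,0,0.7],"fingers":1}
    - {"translation":[0,0,0],"rotation":[0,0,0.7],"fingers":1}
    - {"translation":[0,0,0],"rotation":[0,0,0.7],"fingers":1}
    - {"translation":[0,0,0],"rotation":[0,0,0.7],"fingers":1}
    - {"translation":[0,0,0],"rotation":[0,0,0.7],"fingers":1}
    - {"translation":[0,0,0],"rotation":[0,0,0.7],"fingers":1}
    - {"translation":[0,0,0],"rotation":[0,0,0.7],"fingers":1}

```text
t: 18.85
tcp_pos: [0.504, -0.0706, 0.1014]
eef_rot: [0.954, 0.301, 0.002, 0.003]
wrist_force: [-1.7, 0.2, 7.3]
grip_width: 0.0385
```

```bash
python3 -c "
from h import *
st()"
```

```text
t 18.85 tcp [ 0.504  -0.0706  0.1014] psi 35.0 quat [0.9537 0.3007 0.0015 0.0027] q [-0.249  0.052  1.659 -0.003  1.425 -0.859] F [-1.7  0.2  7.3] M [-0.096  0.357  0.169] w 0.0385
```

>>> play_rows:
  steps:
    - {"translation":[0,0,0],"rotation":[0,0,0.7],"fingers":1}
    - {"translation":[0,0,0],"rotation":[0,0,0.7],"fingers":1}
    - {"translation":[0,0,0],"rotation":[0,0,0.7],"fingers":1}
    - {"translation":[0,0,0],"rotation":[0,0,0.7],"fingers":1}
    - {"translation":[0,0,0],"rotation":[0,0,0.7],"fingers":1}
    - {"translation":[0,0,0],"rotation":[0,0,0.7],"fingers":1}
    - {"translation":[0,0,0],"rotation":[0,0,0.7],"fingers":1}
    - {"translation":[0,0,0],"rotation":[0,0,0.7],"fingers":1}
    - {"translation":[0,0,0],"rotation":[0,0,0.7],"fingers":1}

```text
t: 19.98
tcp_pos: [0.5033, -0.0708, 0.1014]
eef_rot: [0.97, -0.242, 0.002, 0.002]
wrist_force: [-4.1, -0.4, 8.8]
grip_width: 0.0385
```

```bash
python3 -c "
from h import *
st()"
```

```text
t 19.975 tcp [ 0.5033 -0.0708  0.1014] psi -28.0 quat [ 0.9703 -0.2419  0.0019  0.002 ] q [-0.249  0.051  1.659 -0.004  1.427  0.24 ] F [-4.1 -0.4  8.8] M [-0.212  0.742  0.134] w 0.0385
```

>>> play_rows:
  steps:
    - {"translation":[-0.004,0.002,0],"rotation":[0,0,0.7],"fingers":1}
    - {"translation":[0,0,0],"rotation":[0,0,0.7],"fingers":1}
    - {"translation":[0,0,0],"rotation":[0,0,0.7],"fingers":1}
    - {"translation":[0,0,0],"rotation":[0,0,0.7],"fingers":1}
    - {"translation":[0,0,0],"rotation":[0,0,0.7],"fingers":1}
    - {"translation":[0,0,0],"rotation":[0,0,0.7],"fingers":1}
    - {"translation":[0,0,0],"rotation":[0,0,0.7],"fingers":1}
    - {"translation":[0,0,0],"rotation":[0,0,0.7],"fingers":1}

```text
t: 20.98
tcp_pos: [0.5027, -0.0708, 0.1014]
eef_rot: [0.743, -0.669, 0.003, 0.001]
wrist_force: [-3.7, -1.0, 8.8]
grip_width: 0.039
```

```bash
python3 -c "
from h import *
st()"
```

```text
t 20.975 tcp [ 0.5027 -0.0708  0.1014] psi -84.0 quat [ 0.7431 -0.6691  0.0025  0.0009] q [-0.249  0.05   1.66  -0.004  1.427  1.218] F [-3.7 -1.   8.8] M [-0.266  0.812  0.145] w 0.0390
```

>>> play_rows:
  steps:
    - {"translation":[0,0,0],"rotation":[0,0,0.5],"fingers":1}
    - {"translation":[0,0,0],"rotation":[0,0,0.5],"fingers":1}
    - {"translation":[0,0,0],"rotation":[0,0,0.5],"fingers":1}
    - {"translation":[0,0,0],"rotation":[0,0,0.5],"fingers":1}
    - {"translation":[0,0,0],"rotation":[0,0,0.5],"fingers":1}
    - {"translation":[0,0,0],"rotation":[0,0,0.5],"fingers":1}
    - {"translation":[0,0,0],"rotation":[0,0,0.5],"fingers":1}

```text
t: 21.85
tcp_pos: [0.5023, -0.0706, 0.1014]
eef_rot: [-0.508, 0.861, -0.002, -0.0]
wrist_force: [-5.3, -0.6, 9.2]
grip_width: 0.0389
```

```bash
python3 -c "
from h import *
st()"
```

```text
t 21.85 tcp [ 0.5023 -0.0706  0.1014] psi 241.1 quat [-5.080e-01  8.613e-01 -2.300e-03 -4.000e-04] q [-0.249  0.05   1.661 -0.004  1.428  1.827] F [-5.3 -0.6  9.2] M [-0.155  1.07   0.217] w 0.0389
```

>>> play_rows:
  steps:
    - {"translation":[0,0,0],"rotation":[0,0,0.3],"fingers":1}
    - {"translation":[0,0,0],"rotation":[0,0,0.3],"fingers":1}

```text
t: 22.1
tcp_pos: [0.5023, -0.0706, 0.1013]
eef_rot: [-0.463, 0.886, -0.002, -0.0]
wrist_force: [-4.0, 0.1, 10.3]
grip_width: 0.039
```

```bash
python3 -c "
from h import *
st()"
```

```text
t 22.1 tcp [ 0.5023 -0.0706  0.1013] psi 235.1 quat [-4.628e-01  8.865e-01 -2.200e-03 -3.000e-04] q [-0.249  0.05   1.661 -0.004  1.428  1.931] F [-4.   0.1 10.3] M [-0.109  1.066  0.157] w 0.0390
```

>>> play_rows:
  steps:
    - {"translation":[0,0,0],"rotation":[0,0,0.3],"fingers":1}
    - {"translation":[0,0,0],"rotation":[0,0,0.3],"fingers":1}

```text
t: 22.35
tcp_pos: [0.5022, -0.0705, 0.1014]
eef_rot: [-0.416, 0.909, -0.002, -0.0]
wrist_force: [-5.6, -0.4, 10.2]
grip_width: 0.0389
```

```bash
python3 -c "
from h import *
st()"
```

```text
t 22.35 tcp [ 0.5022 -0.0705  0.1014] psi 229.1 quat [-4.158e-01  9.095e-01 -2.100e-03 -2.000e-04] q [-0.249  0.05   1.661 -0.004  1.429  2.036] F [-5.6 -0.4 10.2] M [-0.068  1.104  0.186] w 0.0389
```

>>> play_rows:
  steps:
    - {"translation":[0,0,0],"rotation":[0,0,0.3],"fingers":1}
    - {"translation":[0,0,0],"rotation":[0,0,0.2],"fingers":1}

```text
t: 22.6
tcp_pos: [0.5022, -0.0704, 0.1014]
eef_rot: [-0.376, 0.927, -0.002, -0.0]
wrist_force: [-5.2, -0.1, 9.6]
grip_width: 0.0387
```

```bash
python3 -c "
from h import *
st()"
```

```text
t 22.6 tcp [ 0.5022 -0.0704  0.1014] psi 224.2 quat [-3.759e-01  9.266e-01 -2.000e-03 -2.000e-04] q [-0.249  0.05   1.661 -0.003  1.429  2.122] F [-5.2 -0.1  9.6] M [0.002 1.154 0.172] w 0.0387
```

>>> play_rows:
  steps:
    - {"translation":[0,0,0],"rotation":[0,0,0.25],"fingers":1}
    - {"translation":[0,0,0],"rotation":[0,0,0.25],"fingers":1}

```text
t: 22.85
tcp_pos: [0.5021, -0.0703, 0.1014]
eef_rot: [-0.335, 0.942, -0.002, -0.0]
wrist_force: [-5.7, 0.2, 9.4]
grip_width: 0.0389
```

```bash
python3 -c "
from h import *
st()"
```

```text
t 22.85 tcp [ 0.5021 -0.0703  0.1014] psi 219.2 quat [-3.351e-01  9.422e-01 -1.900e-03 -1.000e-04] q [-0.249  0.05   1.661 -0.003  1.429  2.21 ] F [-5.7  0.2  9.4] M [0.058 1.175 0.197] w 0.0389
```

>>> play_rows:
  steps:
    - {"translation":[0,0,0],"rotation":[0,0,0.25],"fingers":1}
    - {"translation":[0,0,0],"rotation":[0,0,0.2],"fingers":1}

```text
t: 23.1
tcp_pos: [0.5021, -0.0703, 0.1013]
eef_rot: [-0.298, 0.955, -0.002, -0.0]
wrist_force: [-4.4, 0.9, 10.2]
grip_width: 0.0391
```

```bash
python3 -c "
from h import *
st()"
```

```text
t 23.1 tcp [ 0.5021 -0.0703  0.1013] psi 214.7 quat [-2.980e-01  9.546e-01 -1.800e-03 -1.000e-04] q [-0.249  0.05   1.661 -0.003  1.429  2.288] F [-4.4  0.9 10.2] M [0.017 1.228 0.194] w 0.0391
```

>>> play_rows:
  steps:
    - {"translation":[0,0,0],"rotation":[0,0,0.2],"fingers":1}
    - {"translation":[0,0,0],"rotation":[0,0,0.2],"fingers":1}

```text
t: 23.35
tcp_pos: [0.5021, -0.0702, 0.1014]
eef_rot: [-0.265, 0.964, -0.002, 0.0]
wrist_force: [-4.4, 0.7, 9.7]
grip_width: 0.0387
```

```bash
python3 -c "
from h import *
st()"
```

```text
t 23.35 tcp [ 0.5021 -0.0702  0.1014] psi 210.7 quat [-0.2649  0.9643 -0.0018  0.    ] q [-0.249  0.05   1.661 -0.003  1.429  2.357] F [-4.4  0.7  9.7] M [0.109 1.236 0.48 ] w 0.0387
```

>>> play_rows:
  steps:
    - {"translation":[0,0,0],"rotation":[0,0,0.2],"fingers":1}
    - {"translation":[0,0,0],"rotation":[0,0,0.1],"fingers":1}

```text
t: 23.6
tcp_pos: [0.5021, -0.0701, 0.1013]
eef_rot: [-0.24, 0.971, -0.002, 0.0]
wrist_force: [-5.0, 0.9, 9.9]
grip_width: 0.0383
```

```bash
python3 -c "
from h import *
st()"
```

```text
t 23.6 tcp [ 0.5021 -0.0701  0.1013] psi 207.8 quat [-0.2402  0.9707 -0.0018  0.    ] q [-0.249  0.05   1.661 -0.003  1.429  2.408] F [-5.   0.9  9.9] M [0.082 1.2   0.61 ] w 0.0383
```

>>> play_rows:
  steps:
    - {"translation":[0,0,0],"rotation":[0,0,0],"fingers":1}
    - {"translation":[0,0,-0.012],"rotation":[0,0,-0.2],"fingers":1}
    - {"translation":[0,0,0],"rotation":[0,0,-0.15],"fingers":1}
    - {"translation":[0,0,0],"rotation":[0,0,0],"fingers":1}

```text
t: 24.1
tcp_pos: [0.502, -0.07, 0.1014]
eef_rot: [-0.269, 0.963, -0.001, -0.0]
wrist_force: [-3.4, 0.3, 6.1]
grip_width: 0.0386
```

```bash
python3 -c "
from h import *
st()"
```

```text
t 24.1 tcp [ 0.502  -0.07    0.1014] psi 211.2 quat [-2.690e-01  9.631e-01 -1.300e-03 -2.000e-04] q [-2.490e-01  5.000e-02  1.660e+00 -2.000e-03  1.430e+00  2.348e+00] F [-3.4  0.3  6.1] M [-0.073  0.862 -0.045] w 0.0386
```

>>> play_rows:
  steps:
    - {"translation":[0,0,0],"rotation":[0,0,0],"fingers":0.45}
    - {"translation":[0,0,0],"rotation":[0,0,0],"fingers":0.3}
    - {"translation":[0,0,0],"rotation":[0,0,0],"fingers":0}
    - {"translation":[0,0,0],"rotation":[0,0,0],"fingers":0}
    - {"translation":[0,0,0],"rotation":[0,0,0],"fingers":0}
    - {"translation":[0,0,0],"rotation":[0,0,0],"fingers":0}

```text
t: 24.85
tcp_pos: [0.5019, -0.0687, 0.1008]
eef_rot: [-0.269, 0.963, 0.0, 0.0]
wrist_force: [0.1, 0.2, 0.3]
grip_width: 0.0855
```

>>> play_rows:
  steps:
    - {"translation":[0,0,-0.1],"rotation":[0,0,0],"fingers":0}
    - {"translation":[0,0,-0.3],"rotation":[0,0,0],"fingers":0}
    - {"translation":[0,0,-0.4],"rotation":[0,0,0],"fingers":0}
    - {"translation":[0,0,-0.2],"rotation":[0,0,0],"fingers":0}
    - {"translation":[0,0,0],"rotation":[0,0,0],"fingers":0}
    - {"translation":[0,0,0],"rotation":[0,0,0],"fingers":0}
    - {"translation":[0,0,0],"rotation":[0,0,0],"fingers":0}

```text
t: 25.72
tcp_pos: [0.5012, -0.0686, 0.1992]
eef_rot: [-0.269, 0.963, 0.001, -0.001]
wrist_force: [-0.5, 0.1, -0.7]
grip_width: 0.0852
```

Run:
```python
from h import *
st()
c=calibration("wrist"); w=np.ascontiguousarray(read_camera("wrist")[:,:,::-1]); s=read_camera("side")[:,:,::-1]
for z in(.024,.098,.122): u=proj([.5035,-.0697,z],c); print(u); cv2.circle(w,tuple(np.int32(np.round(u))),2,(0,255,0),-1)
cv2.imwrite("pics/f.png",np.hstack([cv2.resize(w[60:420,140:500],(400,400)),cv2.resize(s[200:360,210:370],(400,400))]))
```

```text
t 25.725 tcp [ 0.5012 -0.0686  0.1992] psi 211.2 quat [-2.691e-01  9.631e-01  8.000e-04 -1.300e-03] q [-2.480e-01 -2.000e-03  1.516e+00  0.000e+00  1.630e+00  2.349e+00] F [-0.5  0.1 -0.7] M [ 0.028  0.    -0.023] w 0.0852
[321.10516803 210.35918486]
[321.21811153 232.42485808]
[321.26955292 242.4749175 ]
```

View pics/f.png

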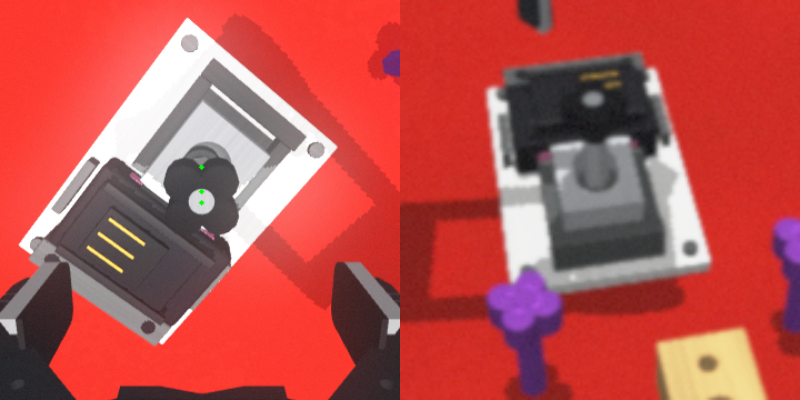

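```bash
python3 -c "
from bench import ticket
print(ticket.sign_off())"
```

```text
the job is handed in; nothing more can be done
None
```

The clamp screw is turned tight, the key is standing fully home in its socket, and the job is handed in. The arm's clock was at about 26 s.

- **Key pick-up:** The first grasp missed because the fingers were too high. They shut beside the knob and tipped the key in its block. I lifted clear, saw it settle upright again, and gripped 15 mm lower. The grip then held at about 39 mm.
- **Feeling for the socket:** I pressed with roughly 8 N net. The tip dropped in after a shift of about 1 mm from where the camera had placed the screw, and 4° of turn. It bottomed about 13 mm below first contact.
- **Turning:** One grip was enough, with no regrasp. I turned about 267° clockwise at about 0.15–0.2 N m. The torque then rose to 0.6 N m at the hard stop, where I stopped, eased off, let go and lifted away.

**Last checks:** After I let go, the wrist force was close to zero. The final pictures show the key upright where expected and the pack in place.

I could not measure the screw angle, the jaw's force on the pack or the pack's exact shift. I am relying on the torque rise and the total turn for those. I did not check the spare pack, the spray can or the screwdriver in the final pictures, but the arm never went near them after the start.

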